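# Sort two pump housings, then hold tweezers at the marked gap over the good one

### The job

Stand the housing with the green tags in the green nest and the housing with the red tags in the red nest and let go of them; only then pick up the sprung tweezers by their blue grip pads. Squeeze them until the black needle lies in the green band of the white scale (tip gap 12 mm), and with the tweezers level hold the tips centred about 3 to 5 cm above the bore of the green-tagged housing, ready for its retaining ring, not touching it. Finish while still holding them there, steady at that gap; leave the bearing, wrench and jar alone.

Things in the scene. Friction and masses are not known exactly. Their poses are not given: they have to be found in the camera images.
- housing_green: Housing with GREEN tags (good): dark flange 52 x 40 x 12 mm (long side along x), upright round boss 32 mm across, 12 to 50 mm high, at its centre: grip the boss from above, any yaw. Tag strips on both short ends of the flange and on the boss top. Origin: centre of the underside, z up. 0.15 to 0.31 kg.
- housing_red: Same housing with RED tags (reject); same sizes and origin.
- housing_green_bore (a point): Mouth of the black 16 mm bore, at the centre of the boss top of the green-tagged housing, 50 mm above its underside; z along the boss axis.
- nest_pass: GREEN nest, fixed to the bench: square open tray 92 x 92 mm outside, walls 4 mm thick and 14 mm high, black floor 4 mm above the bench; 84 x 84 mm inside (a housing fits at any yaw). Origin: centre of its underside, on the bench.
- nest_reject: RED nest for rejects, fixed; same sizes and origin.
- tweezers: Sprung tweezers, dark steel, 148 mm long, 100 g, lying flat. Origin: underside, midway between the blue grip pads; x points to the brass tips (52 mm ahead), rear pivot 90 mm behind, z up, balanced near the pads. The +y blade is fixed to this body, the -y blade swings about the pivot. Pads: 26 mm long (x), 6 mm thick, 0 to 20 mm high; grip them from above, closing along y.
- pads (a point): Point midway between the blue pads, 10 mm above the underside, axes as the tweezers. Pad outer faces at the marked gap: y = +22 and -22 mm, parallel, 44 mm apart; relaxed the -y pad stands 11 mm farther out (55 mm). Spring pushes about 3 N at the pads at first, 5 N at the mark, 7 N at the stop, and reopens if let go: finger opening sets the gap, 1 mm there moves the tips 1.5 mm.
- green_band (a point): Middle of the green band, 4.4 mm wide, on the white cross scale that is fixed to the +y blade over the blades, 28 mm ahead of the tweezers origin, 18 mm above the underside. The black needle of the other blade lies in it when the tip gap is right; relaxed it stands 14 mm to -y of it.
- spring_blade (a joint): Swing of the sprung blade, rad: 0 relaxed (tip gap 28.5 mm), 0.118 at the middle of the green band (gap 12 mm), stop at 0.19 (gap about 2 mm). Tip gap in mm = 28.5 - 140 x value.
- tip_fixed (a point): Inner face of the brass tip of the fixed (+y) blade, at its end, 10 mm above the tweezers' underside; axes as the tweezers.
- tip_moving (a point): Inner face of the brass tip of the sprung (-y) blade, at its end, same height. Distance from tip_fixed is the tip gap: 12 mm at the mark.
- bearing: Bystander: steel bearing ring, 48 mm across, 14 mm high, lying flat; origin under its centre.
- wrench: Bystander: spanner 150 mm long lying on the bench; origin under its middle.
- grease_jar: Bystander: white jar with an orange cap, 56 mm across, 62 mm high; origin under its centre.
There are look-alikes about, which are no part of the job. There is more than one size of the tweezers; the job needs the smaller.

How it is judged:
By the outcome, as a careful person would: the job done as asked, in the order asked, and still so for the second after the job is handed in, while the arm keeps its last pose, push and grip.
It also fails if it takes over 72 s, if anything falls off the work surface, if the arm or the gripper's body presses on something with over 40 N, if the wrist force passes 120 N, or if a joint passes its speed limit or range.

### The arm

A 6-joint arm with a two-finger parallel gripper is mounted at the origin on the work surface. World frame = base frame: x ahead of the robot, y to its left, z up, the work surface at z = 0. Lengths are in m, angles in rad, forces in N, time in s.
With the tool pointing down it reaches from about 0.35 to 0.975 m from the base axis. Payload 7.1 kg.
Tool frame: the origin (TCP) lies midway between the tips of the shut fingers; the grasp point (between the pads) lies 19 mm behind it; z points along the fingers, y is the line along which they close (so a half turn about z gives the same grasp; the last joint's range is limited). The gripper opens to 88 mm and grips with 3 to 60 N. Pads are 20 mm wide; open, the fingers measure 115 mm over their backs; the gripper's body (75 mm by 178 mm) begins 61 mm behind the grasp point.
Start: joints at [-1.204, 0.423, 1.63, -0, 1.089, -0.019], TCP at [0.235, -0.579, 0.223] pointing down, gripper open.
Joint ranges: [-3, 3], [-0.9, 2.11], [0.09, 2.58], [-1.31, 4.45], [0.11, 2.69], [-2.54, 2.54]. Speed limits (rad/s): [2.39, 2.39, 3.01, 3.14, 3.14, 3.14].

### API

Orientations are given as a unit quaternion [w, x, y, z].
In Python, from station import move_pose, movel, movej, command_gripper, wait, inverse_kinematics, read_camera, camera_info, MotionError, job_done, get_time, get_joint_pos, get_qvel, get_effort, get_tcp_pos, get_ee_rot, get_ft_force, get_ft_torque, get_grip_width, get_finger_force gives the robot as it stands. Calls block until the motion is done:
- move_pose(position, orientation): joint-space move of the TCP to a pose.
- movel(position, frame=None, v=0.15, until_force=None): straight line of the TCP; frame=None keeps the orientation; v is the mean speed in m/s. With until_force (N) it stops when the force on the tool has changed by that much, and returns True; else False.
- movej(angles): joint-space move.
- command_gripper(opening): opening from 0.0 (shut) to 1.0 (fully open); the grip force is fixed at half the most; returns when the fingers have stopped.
- wait(seconds).
- inverse_kinematics(position, orientation): joint angles nearest the present ones, or None.
- read_camera(name): name is "scene" or "top"; returns the picture (384x512x3 uint8, red, green, blue); there is no depth.
- camera_info(name): a dict with "intrinsics" (3x3 intrinsics, pixels), "T" (4x4, takes a point from camera to world coordinates). Camera axes: x right, y up, looking along -z (the intrinsics and any distortion apply to the point x, -y, -z); pixel columns grow to the right and rows downward; lengths in m; the calibration is good to about 2 mm. A picture is of the moment at which its call begins. camera_info takes no time and is no camera call.
A pose or a line that the arm cannot do raises MotionError and nothing moves.
- job_done(): hands the job in; it is judged then, once.
Readings, each from a call of its own:
- get_time(): time.
- get_joint_pos(): joint angles.
- get_qvel(): joint speeds.
- get_effort(): joint torques, N m.
- get_tcp_pos(): TCP position.
- get_ee_rot(): TCP orientation.
- get_ft_force(): force on the tool from outside, world axes, zero at the start.
- get_ft_torque(): the same for the moment, N m.
- get_grip_width(): opening from 0.0 (shut) to 1.0 (fully open).
- get_finger_force(): force on a finger pad.
Only numpy, scipy, OpenCV 4.12 (cv2) and the standard library are available. Lean on these libraries where they do the work, as an engineer would, in place of code of your own. Each camera call takes 0.05 s, during which the arm holds its last target. There are 200 camera calls.

## Working session

There is one attempt and no reset: what is moved stays moved. The work goes in short steps, each a Python script; the robot and the scene stay as the last script left them, time stands still between calls to the robot, and variables do not carry over. Pictures are saved under pics/ and viewed, at most 10 in all, crops included, and the job is handed in when it is done.

```bash
mkdir -p pics; python3 - <<'E'
from station import *
import cv2
for n in("top","scene"):
    im=read_camera(n); cv2.imwrite(f"pics/{n}0.png",cv2.resize(im[...,::-1],(800,600),interpolation=cv2.INTER_CUBIC))
    cv2.imwrite(f"pics/{n}0_raw.png",im[...,::-1])
    print(n,camera_info(n))
print(get_time(),get_ee_rot())
E
```

```text
top {'intrinsics': array([[384.76373072,   0.        , 257.36308681],
       [  0.        , 384.76373072, 192.38007523],
       [  0.        ,   0.        ,   1.        ]]), 'T': array([[-0.01176958,  0.99255781, -0.12120428,  0.43710121],
       [-0.99991565, -0.01234837, -0.0040253 ,  0.00907504],
       [-0.00549202,  0.12114668,  0.99261942,  0.93380119],
       [ 0.        ,  0.        ,  0.        ,  1.        ]])}
scene {'intrinsics': array([[465.75518068,   0.        , 251.62256018],
       [  0.        , 465.75518068, 192.89079156],
       [  0.        ,   0.        ,   1.        ]]), 'T': array([[ 0.87693174, -0.28517154,  0.38686938,  0.98771272],
       [ 0.48045824,  0.49960178, -0.72080368, -0.76488246],
       [ 0.01227206,  0.81797021,  0.57512967,  0.68928044],
       [ 0.        ,  0.        ,  0.        ,  1.        ]])}
0.1 [-6.79359308e-04  9.81456107e-01  1.91685786e-01 -9.37527604e-05]
```

View pics/top0.png

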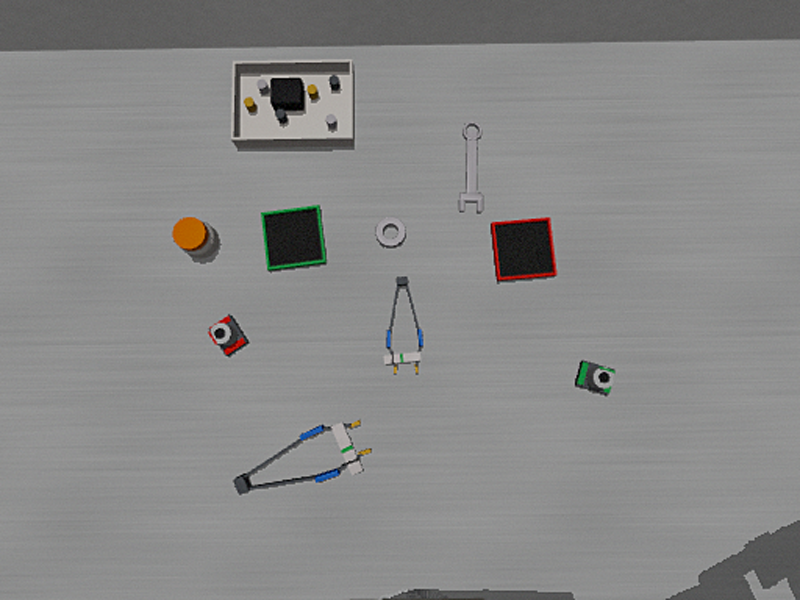

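View pics/scene0.png

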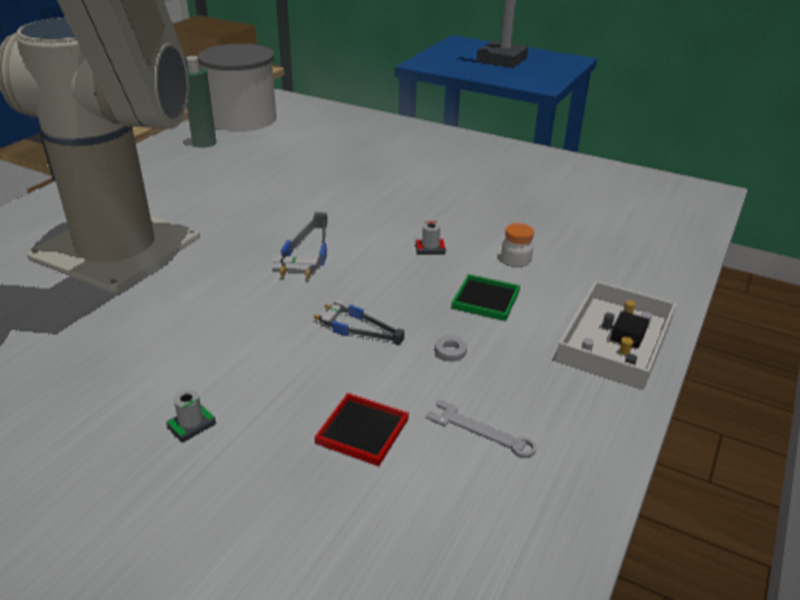

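The top view (800x600 pixels) shows:
- red housing, bore at about (220,333)
- green housing, bore at about (603,378)
- green nest at (294,238) and red nest at (524,249)
- small tweezers: pads at (405,339), pivot at (402,282), tips toward the robot at (406,371)
- the large look-alike tweezers at lower left

I'll zoom in on the targets next.

```bash
cat > h.py <<'E'
from station import *
import numpy as np, cv2
from scipy.spatial.transform import Rotation as R
def px2w(n,u,v,z):
    c=camera_info(n);K=c["intrinsics"];T=c["T"]
    d=T[:3,:3]@np.array([(u-K[0,2])/K[0,0],-(v-K[1,2])/K[1,1],-1.]);o=T[:3,3]
    return o+d*(z-o[2])/d[2]
def w2px(n,p):
    c=camera_info(n);K=c["intrinsics"];T=c["T"]
    q=T[:3,:3].T@(np.array(p)-T[:3,3]);return np.array([K[0,2]+K[0,0]*q[0]/-q[2],K[1,2]-K[1,1]*q[1]/-q[2]])
def quat(yaw):  # tool down, tool y axis at world angle yaw
    y=np.array([np.cos(yaw),np.sin(yaw),0]);z=np.array([0,0,-1.])
    q=R.from_matrix(np.c_[np.cross(y,z),y,z]).as_quat();return q[[3,0,1,2]]
def blobs(im,kind,roi,amin=3):
    h=cv2.cvtColor(im,cv2.COLOR_RGB2HSV).astype(int);H,S,V=h[...,0],h[...,1],h[...,2]
    m={'g':(H>45)&(H<80)&(S>110)&(V>50),'r':((H<6)|(H>174))&(S>130)&(V>60),'b':(H>95)&(H<120)&(S>120)&(V>60),'y':(H>15)&(H<32)&(S>110)&(V>80)}[kind]
    M=np.zeros(m.shape,np.uint8);x0,y0,x1,y1=roi;M[y0:y1,x0:x1]=m[y0:y1,x0:x1]
    n,_,st,ce=cv2.connectedComponentsWithStats(M,connectivity=8)
    return [(st[i,4],ce[i].round(1),st[i,:4]) for i in range(1,n) if st[i,4]>=amin],M
def crop(im,cx,cy,w,h,s):
    return cv2.resize(cv2.getRectSubPix(im,(w,h),(cx,cy)),None,fx=s,fy=s,interpolation=cv2.INTER_CUBIC)
E
python3 - <<'E'
from h import *
im=read_camera("top");k=.64
b=im[...,::-1].copy()
P=[(228*k,335*k),(597*k,378*k),(294*k,238*k),(524*k,249*k),(404*k,325*k)]
cs=[crop(b,x,y,w,50,s) for (x,y),w,s in [(P[0],44,6),(P[1],44,6),(P[2],44,6),(P[3],44,6)]]
tw=crop(b,*P[4],44,66,9)[:, :264+0] if 0 else crop(b,P[4][0],P[4][1],29,66,9)
m=np.vstack([np.hstack(cs[:2]),np.hstack(cs[2:])]); m=np.hstack([m,cv2.copyMakeBorder(tw,0,6,0,0,cv2.BORDER_CONSTANT)[:600]])
print(m.shape);cv2.imwrite("pics/c1.png",m)
for (x,y),kd,n in [(P[2],'g','nestG'),(P[3],'r','nestR')]:
    r=[int(x)-25,int(y)-25,int(x)+25,int(y)+25]
    _,M=blobs(im,kd,r);pts=np.argwhere(M)[:,::-1].astype(np.float32)
    w=np.array([px2w("top",*p,.014)[:2] for p in pts]).astype(np.float32)
    print(n,cv2.minAreaRect(w*1000))
for kd in 'bgy':
    for a,c,s in blobs(im,kd,[240,170,278,245])[0]: print(kd,a,c,s,px2w("top",*c,.018 if kd!='y' else .01).round(4))
for kd,p in (('r',P[0]),('g',P[1])):
    for a,c,s in blobs(im,kd,[int(p[0])-22,int(p[1])-22,int(p[0])+22,int(p[1])+22])[0]: print(kd,a,c,s,px2w("top",*c,.012).round(4))
E
```

```text
(600, 789, 3)
nestG ((651.9503784179688, 182.3234100341797), (92.28912353515625, 91.86868286132812), 7.126483917236328)
nestR ((629.115478515625, -175.92935180664062), (92.32991790771484, 93.78325653076172), 4.515135288238525)
b 22 [248.5 216. ] [248 211   2  11] [0.4926 0.0346 0.018 ]
b 28 [268.6 215.8] [267 211   4  11] [ 0.4924 -0.0133  0.018 ]
g 9 [256.6 228.3] [256 226   2   6] [0.4632 0.0156 0.018 ]
y 7 [266.  235.7] [265 233   3   6] [ 0.4455 -0.0066  0.01  ]
y 9 [252.6 236.2] [252 234   2   5] [0.4447 0.0254 0.01  ]
r 25 [143.9 204.5] [140 202   8   5] [0.5237 0.2864 0.012 ]
r 11 [135.4 215.4] [133 212   6   8] [0.4976 0.3062 0.012 ]
r 63 [149.8 221.2] [143 216  15  11] [0.4833 0.2713 0.012 ]
g 62 [372.5 238.6] [369 232   8  14] [ 0.4357 -0.2593  0.012 ]
g 17 [388.2 236.1] [383 234  11   5] [ 0.4411 -0.2968  0.012 ]
g 12 [388.2 249.3] [386 248   5   4] [ 0.4101 -0.2952  0.012 ]
```

View pics/c1.png

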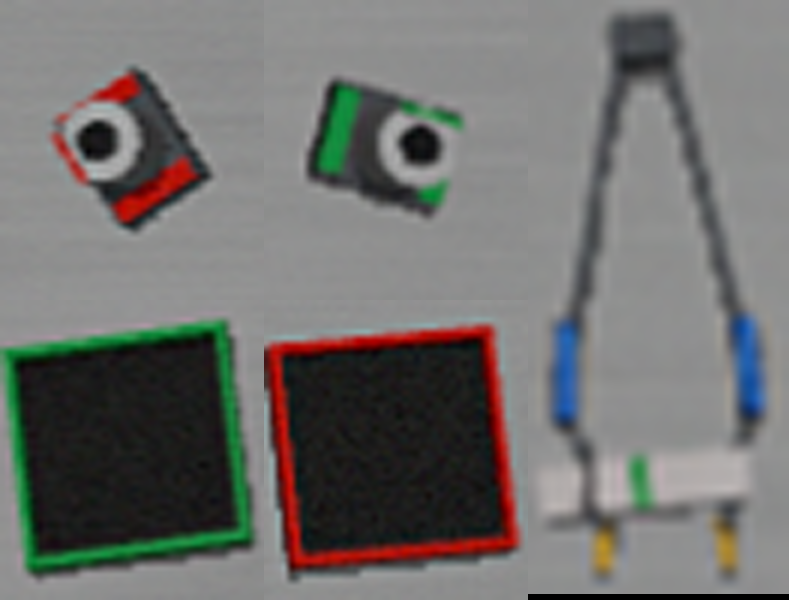

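```bash
cat >> h.py <<'E'
def bore(im,u,v,z,r=6):
    g=cv2.cvtColor(im,cv2.COLOR_RGB2GRAY).astype(float);ui,vi=round(u),round(v)
    yy,xx=np.mgrid[vi-r:vi+r+1,ui-r:ui+r+1];p=g[vi-r:vi+r+1,ui-r:ui+r+1]
    w=np.clip(85-p,0,None)*(np.hypot(xx-u,yy-v)<5);u,v=(w*xx).sum()/w.sum(),(w*yy).sum()/w.sum()
    return u,v,px2w("top",u,v,z)
def up(z=.16):
    p=get_tcp_pos();movel([p[0],p[1],z],v=.25)
def pickplace(src,dst):
    yaw=np.arctan2(src[1],src[0]);q=quat(yaw)
    move_pose([*src[:2],.13],q);movel([*src[:2],.020],v=.15)
    command_gripper(.2);print("grip",get_grip_width(),get_finger_force(),get_time())
    up(.12);print("held",get_grip_width(),get_ft_force().round(1))
    move_pose([*dst[:2],.12],q);c=movel([*dst[:2],.0235],v=.1,until_force=6);print("contact",c,get_tcp_pos())
    command_gripper(.75);up(.15);print(get_time())
E
python3 - <<'E'
from h import *
im=read_camera("top")
r=bore(im,140.34,212.5,.05);g=bore(im,386.2,241.2,.05);print(r,g,px2w("top",257.1,179.5,.02))
for p in (r[2],g[2]): print(w2px("scene",p)*1.5625)
yaw=np.arctan2(g[2][1],g[2][0])
for q in (quat(np.pi/2+.105),quat(-np.pi/2+.105)): print(inverse_kinematics([.49,.01,.01],q),inverse_kinematics([.705,.18,.1],q))
pickplace(g[2],[.652,.1823]) 
E
```

```text
(np.float64(140.0793893129771), np.float64(212.8290076335878), array([0.50093785, 0.28330764, 0.05      ])) (np.float64(386.06580763920846), np.float64(241.11412793373216), array([ 0.42970585, -0.27876881,  0.05      ])) [0.5798604  0.01304582 0.02      ]
[431.39047527 223.94165352]
[187.74084834 395.61622992]
[-3.87771417e-03  5.95041544e-01  2.02516935e+00 -4.44089210e-16
  5.21381757e-01 -1.67967404e+00] [ 2.33623111e-01  7.05585687e-01  1.44753461e+00 -4.44089210e-16
  9.88472357e-01 -1.44217322e+00]
[-3.87771417e-03  5.95041544e-01  2.02516935e+00 -4.44089210e-16
  5.21381757e-01  1.46191861e+00] [ 2.33623111e-01  7.05585687e-01  1.44753461e+00 -4.44089210e-16
  9.88472357e-01  1.69941944e+00]
grip 0.3555978212817896 29.999997317790985 3.375
held 0.35686432724637007 [-0.2 -0.4 -2.6]
contact True [0.65074345 0.18211431 0.02364912]
8.0583
```

```bash
python3 - <<'E'
from h import *
pickplace([.50094,.28331],[.6291,-.1759])
up(.25);move_pose([.45,.0,.3],quat(np.pi/2)) if 0 else move_pose([.35,-.25,.3],quat(-.6))
im=read_camera("top");b=im[...,::-1].copy()
g=w2px("top",[.651,.182,.054]);r=w2px("top",[.629,-.176,.054]);print(g,r)
print(bore(im,*g,.054),bore(im,*r,.054),get_time())
m=np.vstack([np.hstack([crop(b,*p,50,44,6) for p in(g,r)]),np.zeros((6,600,3),np.uint8)]);
s=read_camera("scene")[...,::-1];m=np.vstack([m,cv2.resize(s[130:310,150:400].copy(),(600,300))])[:600]
cv2.imwrite("pics/c2.png",m)
E
```

```text
grip 0.3560798918210597 30.000781416893005 10.4
held 0.3548537256681008 [-0.9 -0.  -2.9]
contact True [ 0.62793214 -0.17556759  0.02389888]
14.9667
[184.42496609 148.0917503 ] [337.95308962 155.36882044]
(np.float64(184.23955084217093), np.float64(148.98190892077355), array([0.64887845, 0.18241012, 0.054     ])) (np.float64(337.4325842696629), np.float64(155.21685393258426), array([ 0.62937627, -0.17480296,  0.054     ])) 16.6833
```

View pics/c2.png

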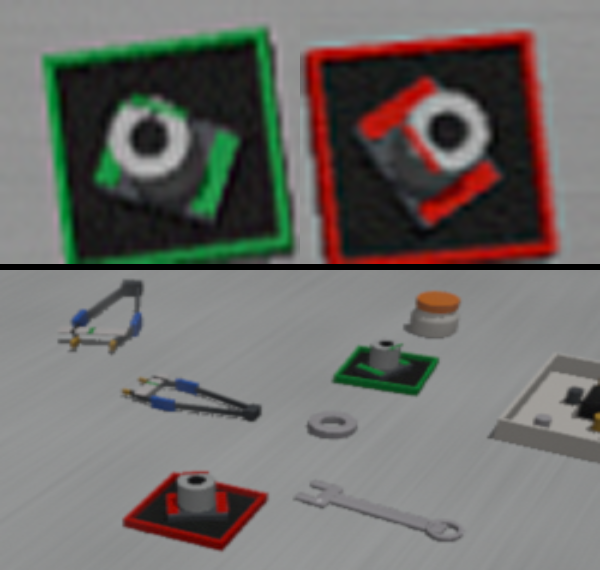

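Both housings stand in their nests, with the green bore at about (0.649, 0.182). Next are the tweezers.

```bash
python3 - <<'E'
from h import *
command_gripper(1.0)
q=quat(-np.pi/2+.105);p=[.4925,.0107]
move_pose([*p,.12],q);c=movel([*p,.004],v=.1,until_force=6);print(c,get_tcp_pos())
for o in(.62,.5): command_gripper(o);print(get_grip_width(),get_finger_force(),get_ft_force().round(1),get_time())
movel([*p,.10],v=.1);print(get_grip_width(),get_finger_force(),get_ft_force().round(1),get_ft_torque().round(3))
# view over open area near the scene camera
t=[.70,.19];move_pose([*t,.15],q);print(get_tcp_pos(),get_time())
b=read_camera("top")[...,::-1].copy();s=read_camera("scene")[...,::-1].copy()
P=w2px("top",[t[0]-.05,t[1],.15]);Q=w2px("scene",[t[0]-.04,t[1],.15]);print(P,Q)
cv2.imwrite("pics/c3.png",np.hstack([crop(b,*P,66,88,6),crop(s,*Q,66,88,6)]))
E
```

```text
False [0.49295482 0.01070309 0.00448985]
0.6209197318947922 4.005608588922769 [-0.8 -0.4  3. ] 20.6333
0.5038047889131948 6.783230861183256 [-0.2  0.6  4.4] 21.0417
0.5034535806273892 5.7028303924016654 [-0.1 -0.9 -1.1] [0.018 0.032 0.046]
[0.69877252 0.18904902 0.14892228] 23.2333
[171.70596874 137.80130616] [319.82941008 139.32912408]
```

View pics/c3.png

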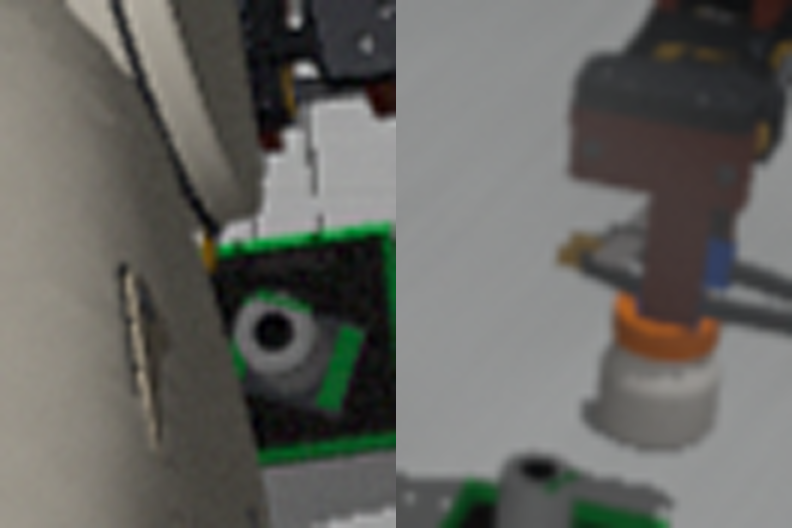

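The jar side of the arm hides the tips from the top camera. I'll rotate the tweezers so they point toward the scene camera and hover high over the bore.

```bash
cat >> h.py <<'E'
BORE=np.array([.6489,.1824,.054]);TY=-.7
def goto(z,off=(0,0),lin=False):
    d=np.array([np.cos(TY),np.sin(TY)]);t=[*(BORE[:2]-.052*d+np.array(off)),z]
    if lin: movel(t,v=.06)
    else: move_pose(t,quat(TY+np.pi/2))
    wait(.3);e=get_tcp_pos()-t;print("tcp",get_tcp_pos().round(4),"err",e.round(4),get_time());return e
def tippred():
    p=get_tcp_pos();Rm=R.from_quat(get_ee_rot()[[1,2,3,0]]).as_matrix()
    x=Rm[:,0] if Rm[:2,0]@[np.cos(TY),np.sin(TY)]>0 else -Rm[:,0]
    y=np.array([-x[1],x[0],0]);t=p+.052*x+[0,0,.0055];return t,x,y
def snap(name):
    t,x,y=tippred();out=[]
    for n in("top","scene"):
        im=read_camera(n);P=w2px(n,t)
        c=crop(im[...,::-1].copy(),*P,39,56,10)
        for a in(t+.006*y,t-.006*y,t-.024*x+[0,0,.008]):
            u=(w2px(n,a)-P+[19.5,28])*10; cv2.circle(c,(int(u[0]),int(u[1])),3,(255,0,255),1)
        out.append(c)
    cv2.imwrite(name,np.hstack(out))
E
python3 - <<'E'
from h import *
e=goto(.14);print(get_grip_width(),get_ft_force().round(1),tippred());snap("pics/c4.png")
E
```

```text
tcp [0.6092 0.2159 0.14  ] err [ 0. -0. -0.] 25.5833
0.4989374058286398 [-0.5  0.6 -1.6] (array([0.6489339 , 0.18236071, 0.14549203]), array([ 7.64708278e-01, -6.44376636e-01, -3.06062322e-06]), array([0.64437664, 0.76470828, 0.        ]))
```

View pics/c4.png

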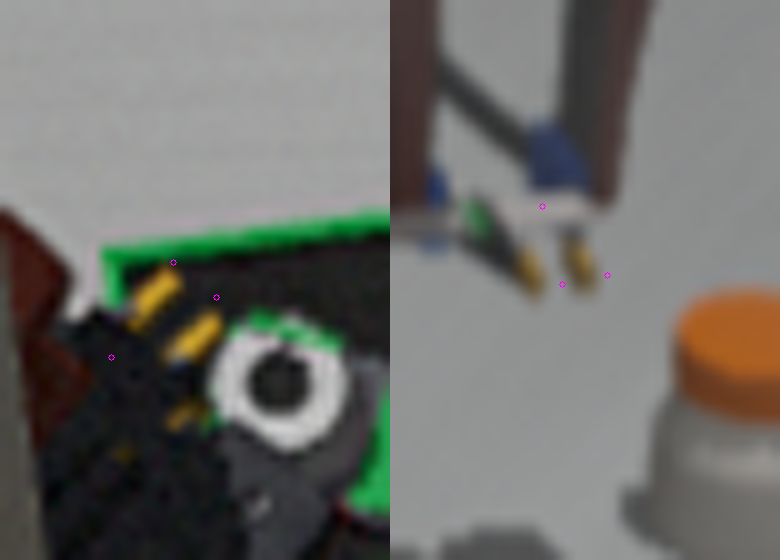

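The tips show at (180,280) and (215,325) in the left panel and (540,290) and (590,285) in the right. They sit a few mm behind the prediction. The green band is at (475,215) in the right panel. I'll triangulate the tips and enlarge the scale.

```bash
cat >> h.py <<'E'
def ray(n,u,v):
    a=px2w(n,u,v,0.);o=camera_info(n)["T"][:3,3];d=a-o;return o,d/np.linalg.norm(d)
def tri(u,v):
    A=np.zeros((3,3));b=np.zeros(3)
    for n,p in(("top",u),("scene",v)):
        o,d=ray(n,*p);M=np.eye(3)-np.outer(d,d);A+=M;b+=M@o
    x=np.linalg.solve(A,b);return x,[np.linalg.norm((np.eye(3)-np.outer(d,d))@(x-o)) for o,d in[ray("top",*u)]][0]
def tips(k=6):
    t,x,y=tippred();r={}
    for n in("top","scene"):
        im=np.mean([read_camera(n) for _ in range(k)],0).astype(np.uint8);P=w2px(n,t).astype(int)
        big=cv2.resize(im[P[1]-20:P[1]+20,P[0]-20:P[0]+20],None,fx=8,fy=8,interpolation=cv2.INTER_CUBIC)
        bl=[((c+.5)/8-.5+P-20,a) for a,c,_ in blobs(big,'y',[0,0,320,320],150)[0]]
        print(n,[(c.round(2),int(a)) for c,a in bl]);r[n]=[c for c,a in bl];r[n+"im"]=im
    return r
E
python3 - <<'E'
from h import *
r=tips();t,x,y=tippred()
np.save("/tmp/s.npy",r["sceneim"]);P=w2px("scene",t-.024*x+[0,0,.008])
print(w2px("top",t),w2px("scene",t))
cv2.imwrite("pics/c5.png",crop(r["sceneim"][...,::-1].copy(),P[0]-4,P[1]+1,30,26,20))
E
```

```text
top [(array([171.76, 140.39]), 969), (array([175.98, 144.46]), 945), (array([174.39, 152.59]), 189)]
scene [(array([313.76, 139.75]), 326), (array([308.65, 140.45]), 298)]
[175.78433314 138.82819998] [314.18750894 141.16799787]
```

View pics/c5.png

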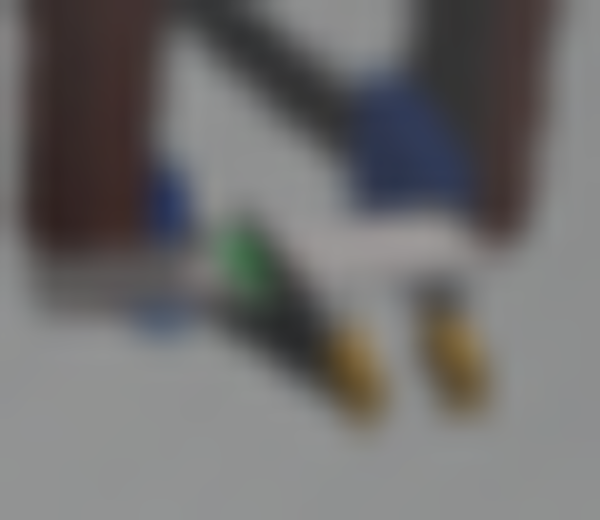

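```bash
python3 - <<'E'
from h import *
t,x,y=tippred()
a,ea=tri((171.76,140.39),(313.76,139.75));b,eb=tri((175.98,144.46),(308.65,140.45))
print(a.round(4),ea,b.round(4),eb,np.linalg.norm(a-b))
for p in(a,b):print("x,y,z rel tip centre mm",((p-t)@x*1e3).round(1),((p-t)@y*1e3).round(1),((p-t)[2]*1e3).round(1))
d=(a-b);print("blade-normal yaw err deg",np.degrees(np.arctan2(-(d@x),d@y)))
print(get_grip_width(),get_finger_force(),get_ft_torque())
E
```

```text
[0.6452 0.1906 0.1448] 0.0007114511860321875 [0.636  0.1814 0.1448] 0.0010623386870850142 0.01300899401896162
x,y,z rel tip centre mm -8.1 3.9 -0.8
x,y,z rel tip centre mm -9.2 -9.1 -0.7
blade-normal yaw err deg -4.851159686798243
0.5007518966546036 5.7025732268812135 [-0.02794618 -0.13659903  0.00262075]
```

```bash
python3 - <<'E'
from h import *
command_gripper(.52);print(get_grip_width(),get_finger_force())
goto(.089,(.0046,0),lin=True)
r=tips();t,x,y=tippred();print(w2px("top",BORE),bore(r["topim"],*w2px("top",BORE),.054), w2px("scene",BORE))
P=w2px("scene",t-.024*x+[0,0,.008])
T=w2px("top",t)
c=crop(r["sceneim"][...,::-1].copy(),P[0]-2,P[1]+3,28,36,16)
cv2.imwrite("pics/c6.png",np.hstack([c,crop(r["topim"][...,::-1].copy(),*T,22,36,16)]))
E
```

```text
0.5229608104740687 5.279299418907613
tcp [0.6139 0.2159 0.0893] err [0.0002 0.     0.0003] 27.8333
top [(array([176.45, 143.56]), 921), (array([181.9 , 148.31]), 591)]
scene [(array([314.12, 158.14]), 355), (array([308.23, 159.12]), 349)]
[184.2439787  148.97283342] (np.float64(184.13650075414782), np.float64(149.40271493212668), array([0.64787642, 0.18263995, 0.054     ])) [310.95243795 173.04676075]
```

View pics/c6.png

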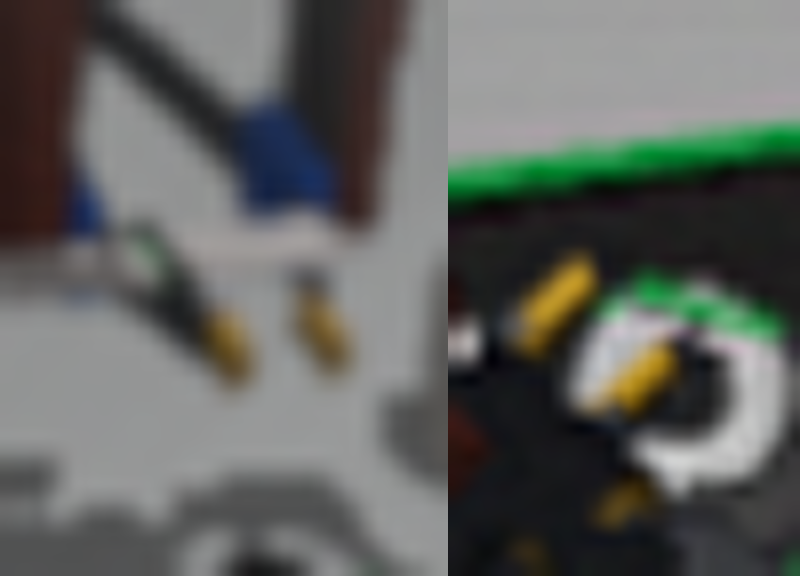

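```bash
python3 - <<'E'
from h import *
t,x,y=tippred()
a,ea=tri((176.45,143.56),(314.12,158.14));b,eb=tri((181.9,148.31),(308.23,159.12))
print(a.round(4),ea,b.round(4),eb,np.linalg.norm(a-b));m=(a+b)/2;print(m)
for p in(a,b):print(((p-t)@x*1e3).round(1),((p-t)@y*1e3).round(1),((p-t)[2]*1e3).round(1))
d=(a-b);print(np.degrees(np.arctan2(-(d@x),d@y)))
# project bands/needle hypothesis: tip gap ruler in scene at tip: px per mm along y
h=-np.cross(d/np.linalg.norm(d),[0,0,1]);h=h if h@x>0 else -h;print("heading",h,"tip end centre",m+.0052*h)
for s in(0,.001):print(w2px("scene",m-.03*h+s*d/np.linalg.norm(d)))
E
```

```text
[0.651  0.1915 0.094 ] 0.0010043096035693988 [0.6401 0.1793 0.0943] 0.0008220523136965572 0.016411507336895344
[0.64550509 0.18540527 0.09414878]
-7.8 5.4 -0.4
-8.3 -11.0 -0.2
-1.502502935055368
heading [ 0.74764332 -0.66397556  0.        ] tip end centre [0.64939283 0.1819526  0.09414878]
[306.39393067 152.76049934]
[306.75114311 152.70195248]
```

```bash
cat >> h.py <<'E'
def frames(n,k=4): return np.mean([read_camera(n) for _ in range(k)],0).astype(np.uint8)
def band(n,w,h,s):
    p=get_tcp_pos();_,x,y=tippred();P=w2px(n,p+.025*x-.012*y+[0,0,.0135]);im=frames(n)
    return crop(im[...,::-1].copy(),*P,w,h,s)
E
python3 - <<'E'
from h import *
up(.25)
ty=-1.1;h.TY=ty if 0 else None
E
python3 - <<'E'
import h;from h import *
h.TY=-1.1
q=quat(h.TY+np.pi/2);P=[.45,.27,.43];print(inverse_kinematics(P,q));move_pose(P,q);wait(.3)
rows=[]
for o in(.528,.518,.508):
    command_gripper(o);wait(.15);print(get_grip_width(),get_finger_force(),get_time())
    rows.append(np.vstack([band("top",26,36,10),band("scene",26,24,10)]))
cv2.imwrite("pics/c7.png",np.hstack(rows))
E
```

```text
[ 5.17741632e-01  9.26125121e-02  1.59490605e+00 -4.44089210e-16
  1.45407409e+00  4.69453057e-02]
0.5259664987580808 5.106370738358237 30.875
0.5194349461677046 5.319700234103948 31.6417
0.5083327547984323 5.532758533372544 32.4083Traceback (most recent call last):
  File "<stdin>", line 3, in <module>
NameError: name 'h' is not defined
```

View pics/c7.png

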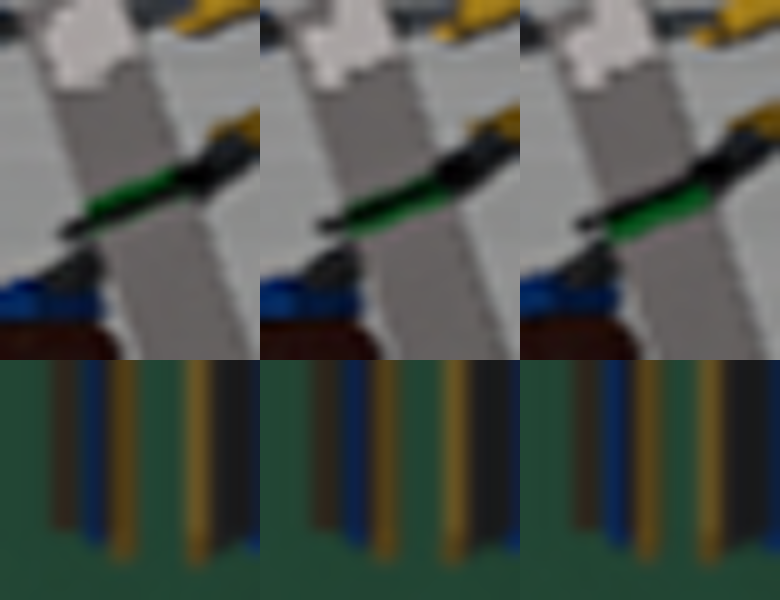

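The three top-camera columns show the needle above the band at 0.526, centred on it at 0.519 (green slivers on both sides, about (400,205)), and off the other side at 0.508. I'll use 0.519. I'll also calibrate the length of the brass tips from the band while it's in clear view, then go back.

```bash
python3 - <<'E'
import h;from h import *
h.TY=-1.1
command_gripper(.5195);wait(.2);print(get_grip_width())
t,x,y=tippred();p=get_tcp_pos();im=frames("top",8);P=w2px("top",t-.015*x).astype(int)
big=cv2.resize(im[P[1]-30:P[1]+30,P[0]-30:P[0]+30],None,fx=8,fy=8,interpolation=cv2.INTER_CUBIC)
cv2.imwrite("pics/c8.png",big[...,::-1])
for kd,z in(('g',.0135),('y',.0055)):
    bl,M=blobs(big,kd,[0,0,480,480],100)
    for a,c,_ in bl:
        w=px2w("top",*((c+.5)/8-.5+P-30),p[2]+z)-p
        _,lab=cv2.connectedComponents(M);l=lab[int(c[1]),int(c[0])]
        q=np.argwhere(lab==l)[:,::-1] if l else np.array([c])
        e=np.array([px2w("top",*((v+.5)/8-.5+P-30),p[2]+z)-p for v in q[::3]])
        print(kd,int(a),"x %.1f y %.1f"%(w@x*1e3,w@y*1e3),"xrange",((e@x).min()*1e3).round(1),((e@x).max()*1e3).round(1),"y",((e@y).min()*1e3).round(1),((e@y).max()*1e3).round(1))
E
```

```text
0.5203418633406901
g 199 x 23.6 y -13.2 xrange 18.8 28.0 y -13.9 -12.2
g 556 x 24.5 y -16.6 xrange 18.0 30.6 y -17.7 -15.4
y 1956 x 42.7 y 4.6 xrange 34.6 49.3 y 2.1 7.1
y 1600 x 42.3 y -11.3 xrange 33.7 47.9 y -14.0 -8.8
```

View pics/c8.png

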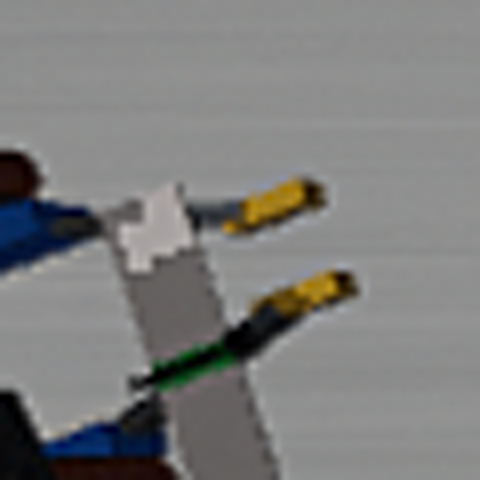

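```bash
python3 - <<'E'
from h import *
command_gripper(.5215);wait(.2)
goto(.13,(.0036,.0009));goto(.089,(.0036,.0009),lin=True)
print(get_grip_width(),get_finger_force(),get_qvel().round(3),get_ft_force().round(1))
r=tips(8)
t,x,y=tippred();s=lambda L:sorted(L,key=lambda c:c[1])
T=s(r["top"])[:2];S=sorted(r["scene"],key=lambda c:-c[0])[:2]
a,ea=tri(T[0],S[0]);b,eb=tri(T[1],S[1]);m=(a+b)/2;d=a-b
hd=np.cross(d/np.linalg.norm(d),[0,0,1]);hd=hd if hd@x>0 else -hd
print(a,b,np.linalg.norm(d),"mid",m,"end",m+.0059*hd,m+.0059*x)
print("scene bore px",bore(r["sceneim"],*w2px("scene",BORE),.054)[:2],w2px("scene",BORE),"tcp-based",get_tcp_pos()+.0485*x-.0033*y,get_time())
c=crop(r["sceneim"][...,::-1].copy(),*w2px("scene",t),30,36,13)
cv2.imwrite("pics/c9.png",np.hstack([c,crop(r["topim"][...,::-1].copy(),*w2px("top",t),30,36,13)]))
E
```

```text
tcp [0.613  0.2172 0.131 ] err [0.0002 0.0004 0.001 ] 35.65
tcp [0.6129 0.2169 0.0894] err [0.0002 0.0001 0.0004] 36.7833
0.5262909278884383 5.245113383280113 [-0.001  0.002  0.002  0.    -0.    -0.001] [ 0.2  0.4 -1.7]
top [(array([176.1 , 143.93]), 923), (array([181.42, 148.86]), 603)]
scene [(array([314., 158.]), 359), (array([307.91, 158.76]), 346)]
[0.65024521 0.19240019 0.0937754 ] [0.63877118 0.18028417 0.09437981] 0.016697801741569308 mid [0.64450819 0.18634218 0.0940776 ] end [0.64878927 0.18228795 0.0940776 ] [0.64902086 0.18254142 0.09407767]
scene bore px (np.float64(310.5409836065574), np.float64(173.5230998509687)) [310.95243795 173.04676075] tcp-based [0.64770228 0.18302946 0.08899764] 37.5833
```

```bash
python3 - <<'E'
from h import *
w=lambda:np.mean([(wait(.05),get_grip_width())[1] for _ in range(20)])
print(w(),get_time())
command_gripper(.5205);wait(.3);print(w(),np.std([(wait(.05),get_grip_width())[1] for _ in range(10)]))
r=tips(6);S=sorted(r["scene"],key=lambda c:-c[0])[:2];T=sorted(r["top"],key=lambda c:c[1])[:2]
a,_=tri(T[0],S[0]);b,_=tri(T[1],S[1]);print(np.linalg.norm(a-b),(a+b)/2,get_tcp_pos(),get_finger_force(),get_time())
E
```

```text
0.5227861979413689 38.5833
0.5220412610146354 0.0024580751686098744
top [(array([176.12, 143.99]), 922), (array([181.45, 148.89]), 575)]
scene [(array([313.96, 157.98]), 375), (array([307.96, 158.76]), 348)]
0.01655139936952909 [0.64446323 0.18631862 0.09409173] [0.61273015 0.21681017 0.08901374] 5.266593789565377 41.2
```

```bash
python3 -c "
from station import *
print(job_done())"
```

```text
the job is handed in; nothing more can be done
None
```

The job is handed in at about 41 s: both housings stand released in their matching nests. The small tweezers are held level with the needle in the green band and the tips centred about 4 cm above the green housing's bore; the last needle check by camera was just before the final position, within about 0.1 mm of the final finger opening.

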